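# Colour check of a glass sample cell at the light bench

## Robot

A 6-joint arm with a two-finger parallel gripper is mounted at the origin on the work surface. World frame = base frame: x ahead of the robot, y to its left, z up, the work surface at z = 0. Lengths are in m, angles in rad, forces in N, time in s.
With the tool pointing down it reaches from about 0.35 to 0.975 m from the base axis. Payload 7.1 kg.
Tool frame: the origin (TCP) lies at the very end of the fingers, on their centre line; the grasp point (between the pads) lies 19 mm behind it; z points along the fingers, y is the line along which they close (so a half turn about z gives the same grasp; the last joint's range is limited). The gripper opens to 88 mm and grips with 3 to 60 N. Pads are 20 mm wide; open, the fingers measure 115 mm over their backs; the gripper's body (75 mm by 178 mm) begins 61 mm behind the grasp point.
Start: joints at [1.198, 0.423, 1.63, -0, 1.089, -0.019], TCP at [0.217, 0.586, 0.191] pointing down, gripper open.
Joint ranges: [-3, 3], [-0.9, 2.11], [0.09, 2.58], [-1.31, 4.45], [0.11, 2.69], [-2.54, 2.54]. Speed limits (rad/s): [2.39, 2.39, 3.01, 3.14, 3.14, 3.14].

## Interface

Orientations are given as [roll, pitch, yaw] about the fixed x, y, z axes, in that order (R = Rz(yaw) Ry(pitch) Rx(roll)).
In Python, from rig import env, solver, optics, job, readout gives the robot as it stands. The module is installed in compiled form; this text tells all that it offers. Calls block until the motion is done:
- env.move_to(position, orientation): joint-space move of the TCP to a pose.
- env.move_linear(position, max_speed=0.15, rot=None, stop_force=None): straight line of the TCP; rot=None keeps the orientation; max_speed is the mean speed in m/s. With stop_force (N) it stops when the force on the tool has changed by that much, and returns True; else False.
- env.movej(angles): joint-space move.
- env.open_gripper() and env.close(): open the fingers fully, or close them until they stop; the grip force is fixed at half the most.
- env.dwell(seconds).
- solver.ik(position, orientation): joint angles nearest the present ones, or None.
- optics.capture(name): name is "scene" or "top" or "wrist"; returns the picture (384x512x3 uint8, red, green, blue); there is no depth.
- optics.camera_info(name): a dict with "vfov" (degrees; the focal length in pixels is half the picture's height over the tangent of half this angle, whatever the lens; pixels are square), "cx", "cy" (the principal point, pixels), "world_to_cam" (4x4, takes a point from world to camera coordinates). Camera axes: x right, y down, z forward; pixel columns grow to the right and rows downward; lengths in m; the calibration is good to about 2 mm. The wrist camera is an equidistant fisheye: a pixel r from the principal point sees the ray r / f radians off the axis. A picture is of the moment at which its call begins: read the wrist's pose just before it. camera_info takes no time and is no camera call; for the wrist camera it gives the pose at the moment of the call.
A pose or a line that the arm cannot do raises env.Unreachable and nothing moves.
- job.sign_off(): hands the job in; it is judged then, once.
Readings, each from a call of its own:
- readout.get_time_s(): time.
- readout.get_qpos(): joint angles.
- readout.get_dq(): joint speeds.
- readout.get_joint_torque(): joint torques, N m.
- readout.get_tool_pos(): TCP position.
- readout.get_eef_rot(): TCP orientation.
- readout.get_wrist_force(): force on the tool from outside, world axes, zero at the start.
- readout.get_ft_torque(): the same for the moment, N m.
- readout.get_opening(): finger opening in m.
- readout.get_grip_force(): force on a finger pad.
Only numpy, scipy, OpenCV 4.12 (cv2) and the standard library are available. Lean on these libraries where they do the work, as an engineer would, in place of code of your own. Each camera call takes 0.05 s, during which the arm holds its last target. There are 200 camera calls.

## Task

Set the lamp's brightness first: slide the dimmer's grip along its track until it lines up with the steel pointer beside the track. Then take the long glass cell from the black tray, touching it with the fingers only on its two frosted long sides (never the clear end windows or the cap), and hold it upright in mid-air in the light path between the lamp house and the receiver of the light bench, centred on the beam, with its long axis along the beam. Finish still holding it there, still and clear of everything, with the dimmer left at the pointer and the other things left where they are.

Things in the scene. Friction and masses are not known exactly. Their poses are not given: they have to be found in the camera images.
- dimmer (a joint): travel of the dimmer's grip along its track, 0 to 0.12 m, growing towards the pointer's +y; it starts between 0 and 0.03, always short of the pointer. It slides with about 1.5 N of friction and stays where it is left
- dimmer_top (a point): centre of the top of the dimmer's grip, 54.5 mm above the table. The grip is a black block 28 mm wide (across the track) x 20 mm (along the track) x 40 mm tall with a white line across its top, on an aluminium track housing 40 mm wide, 170 mm long and 14 mm high that lies flat on the table and is fixed
- pointer: fixed dark steel pointer, 16 mm long, 12 mm wide, 14 mm high, with a white line on top, standing on the table beside the track on the robot's side, its tip towards the track. Origin: on the table, at the pointer's line, 28 mm to the side of the track's middle line. Its +y axis runs along the track (direction of growing joint value), its +x axis points across to the track. The grip is set when its centre is level with the pointer along y
- cell: the long glass cell, the one to hold: 40 mm long (own x, the light path) x 24 mm wide (own y) x 55 mm tall, plus an 8 mm high grey cap; about 130 g, the mass varies. Its two long sides (facing own +y and -y, 24 mm apart, 37 mm long, full height) are frosted, matt whitish: the only faces to grip. It stands upright and loose on the tray's floor, 5 mm above the table. Origin: centre of its underside; z up
- cell_mid (a point): centre of the long cell's glass, 27.5 mm above its underside
- cell_clear: the parts of the long cell not to be touched: the clear windows at its two ends (facing own +x and -x, 40 mm apart, 18 mm wide, 47 mm tall) and the grey cap (32 x 16 x 8 mm) on top. Fixed to the cell, same origin and axes as the cell
- tray: fixed flat black tray, 130 (own x) x 230 (own y) mm, floor 5 mm above the table, rim 10 mm above the table; the long and the short cell stand on it, centres about 110 to 140 mm apart, either one nearer the bench. Origin: centre of its underside
- bench: fixed light bench: aluminium base plate 80 (own x) x 250 (own y) x 15 mm high; on it a grey lamp house at the +y end and a grey receiver at the -y end, each 70 mm wide (x) and 125 mm high above the table, their facing walls 140 mm apart. From each a round lens barrel 32 mm across sticks out 10 mm, so the open gap is 120 mm, from y = -60 to +60 mm. The beam runs along own y at 100 mm above the table. Origin: centre of the base plate's underside
- beam (a point): middle of the light beam, midway between lamp and receiver, 100 mm above the table and 85 mm above the base plate; nothing is there
- short_cell: the short cell: same build as the long one but square, 24 x 24 mm in plan, 42 mm tall plus an 8 mm grey cap; a bystander on the same tray. Origin: centre of its underside
- jar_a: squat paint jar, 56 mm across, 75 mm tall, beyond the tray; bystander. Origin: centre of its underside
- jar_b: squat paint jar, 56 mm across, 75 mm tall, beyond the light bench; bystander. Origin: centre of its underside
- jar_c: squat paint jar, 56 mm across, 75 mm tall, to the right of the light bench; bystander. Origin: centre of its underside
- cup: empty white plastic cup, 72 mm across the rim, 80 mm tall, at the right; bystander. Origin: centre of its underside
- brush: flat paint brush, about 190 mm long, lying on the table between bench and paint stand; bystander
- palette_knife: palette knife with wooden handle, about 190 mm long, lying on the table between tray and dimmer; bystander
Things that resemble listed ones, but are neither listed nor needed, are in the scene too. What is shaped like the cell but yellow is not meant.

How it is judged:
By the outcome, as a careful person would: the job done as asked, in the order asked, and still so for the second after the job is handed in, while the arm keeps its last pose, push and grip.
It also fails if it takes over 64 s, if anything falls off the work surface, if the arm or the gripper's body presses on something with over 40 N, if the wrist force passes 120 N, or if a joint passes its speed limit or range.

## Working session

There is one attempt and no reset: what is moved stays moved. The work goes in short steps, each a Python script; the robot and the scene stay as the last script left them, time stands still between calls to the robot, and variables do not carry over. Pictures are saved under pics/ and viewed, at most 10 in all, crops included, and the job is handed in when it is done.

```bash
mkdir -p pics
cat > h.py <<'E'
import numpy as np, cv2
from rig import env, solver, optics, job, readout
def save(n,im,crop=None,s=1):
    if crop: x0,y0,x1,y1=crop; im=im[y0:y1,x0:x1]
    cv2.imwrite(f'pics/{n}.png',cv2.resize(im[:,:,::-1],None,fx=s,fy=s,interpolation=cv2.INTER_CUBIC))
def ray(ci,u,v,fish=False):
    f=192/np.tan(np.radians(ci['vfov'])/2); a=np.array([u-ci['cx'],v-ci['cy']]); 
    if fish:
        r=np.hypot(*a); t=r/f; d=np.r_[a/max(r,1e-9)*np.sin(t),np.cos(t)]
    else: d=np.r_[a/f,1]
    T=np.array(ci['world_to_cam']); R=T[:3,:3]; return -R.T@T[:3,3], R.T@d
def at_z(ci,u,v,z,fish=False):
    o,d=ray(ci,u,v,fish); return o+d*(z-o[2])/d[2]
def proj(ci,p,fish=False):
    f=192/np.tan(np.radians(ci['vfov'])/2); T=np.array(ci['world_to_cam']); c=T[:3,:3]@p+T[:3,3]
    if fish:
        r=np.hypot(c[0],c[1]); t=np.arctan2(r,c[2]); return np.array([ci['cx'],ci['cy']])+f*t*c[:2]/r
    return np.array([ci['cx'],ci['cy']])+f*c[:2]/c[2]
E
python3 - <<'E'
from h import *
import pickle
for n in ['scene','top']:
    ci=optics.camera_info(n); im=optics.capture(n); pickle.dump((ci,im),open(n+'.pkl','wb')); save(n+'0',im,s=1.5)
    o,d=ray(ci,256,192); print(n,ci['vfov'],ci['cx'],ci['cy'],o,d)
E
```

```text
scene 44.54987444289502 253.2055400286251 188.74618281570213 [1.14971842 0.4723591  1.12807268] [-0.44890517 -0.3883773  -0.80481734]
top 45.97249918013388 257.7523466862681 194.1048183321078 [ 0.33030298 -0.06893419  1.56896999] [ 0.16397033  0.01494373 -0.98637063]
```

View pics/top0.png

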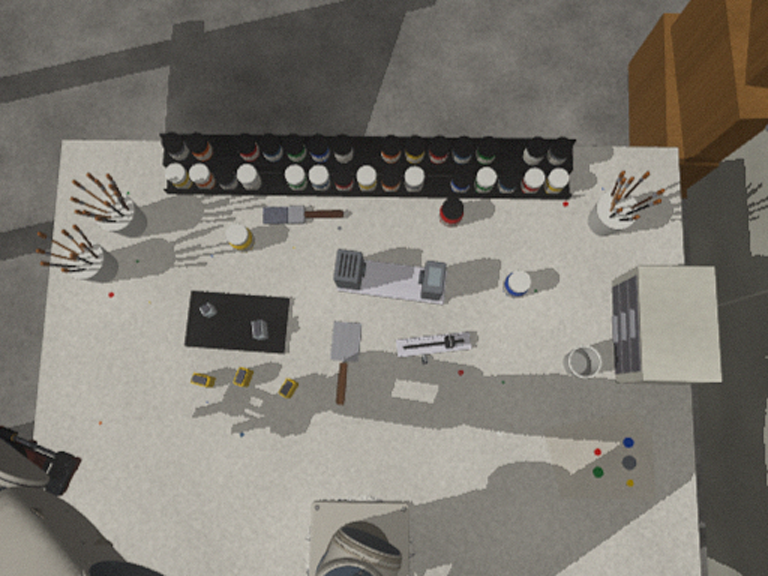

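View pics/scene0.png

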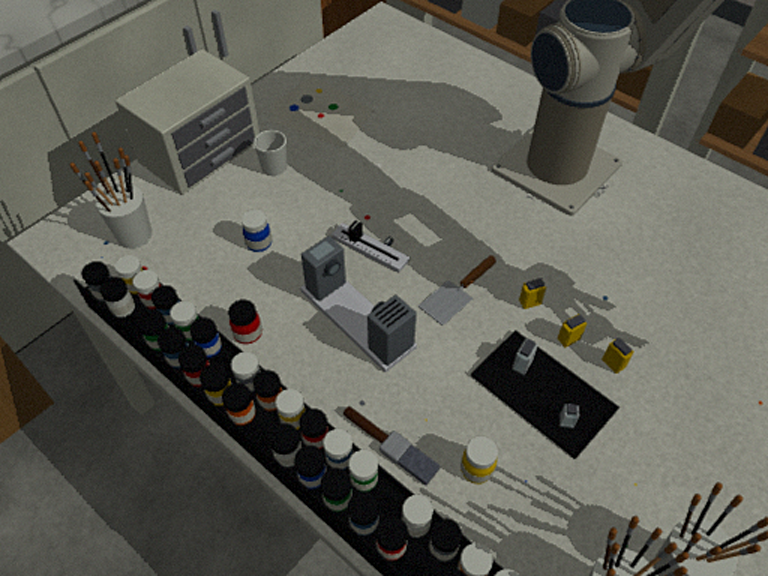

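The top view shows the dimmer track at about (433,345) with the grip near (450,341) and the pointer at (425,358). The long cell is at (259,328) and the short one at (207,310). The bench runs from (348,268) to (434,280), all in 1.5x pixels. I'll enlarge these areas next.

Run:
```python
from h import *
import pickle
ci,im=pickle.load(open('top.pkl','rb')); cs,sc=pickle.load(open('scene.pkl','rb'))
def cr(im,x0,y0,w=66,h=48): return cv2.resize(im[y0:y0+h,x0:x0+w],None,fx=6,fy=6,interpolation=cv2.INTER_CUBIC)
a=np.hstack([cr(im,258,212),cr(im,135,196)]); b=np.hstack([cr(sc,216,140),cr(sc,330,220)])
save('crops1',np.vstack([a,b]))
save('bench1',np.vstack([cv2.resize(im[160:206,216:306],None,fx=6,fy=6,interpolation=cv2.INTER_CUBIC)]))
```

```text
(no output)
```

View pics/crops1.png

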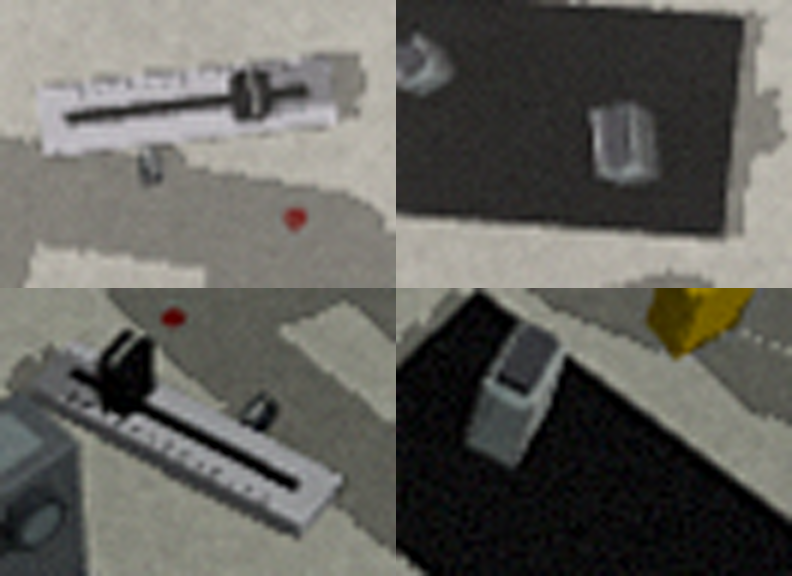

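View pics/bench1.png

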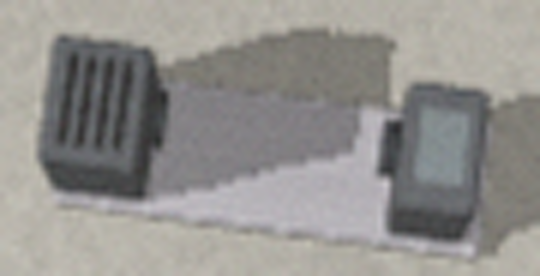

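The crops show the grip right of the pointer (growth direction is +y, left in the top view). The long cell's axis runs roughly along world x, and the lamp house with vents is at the +y end. Next I'll compute rough positions and take wrist views.

Run:
```python
from h import *
import pickle
ci,im=pickle.load(open('top.pkl','rb'))
def P(x0,y0,l,z):
    return np.array([at_z(ci,x0+x/6-.42,y0+y/6-.42,z)[:2] for x,y in l]).round(4)
print('housing',P(258,212,[(38,88),(44,155),(338,122),(330,55)],.014).tolist())
print('grip',P(258,212,[(255,92)],.0545)); print('pointer',P(258,212,[(150,168)],.014))
print('cell cap',P(135,196,[(620,130)],.068)-0, P(135,196,[(620-396,130)],.068))
print('bench base',P(216,160,[(55,205),(480,255)],.0).tolist())
print('lamp top',P(216,160,[(58,35),(152,50)],.125).tolist(),'recv',P(216,160,[(410,83),(488,93)],.125).tolist())
p=readout.get_tool_pos(); o,d=ray(optics.camera_info('wrist'),256,192,True); print(p,readout.get_eef_rot(),o-p,d,optics.camera_info('wrist')['vfov'],readout.get_time_s())
```

```text
housing [[0.4698, -0.0747], [0.4315, -0.0787], [0.4531, -0.2465], [0.4915, -0.242]]
grip [[ 0.4659 -0.1956]]
pointer [[ 0.4251 -0.1392]]
cell cap [[0.4936 0.0126]] [[0.4901 0.2329]]
bench base [[0.5832, 0.0646], [0.5575, -0.1843]]
lamp top [[0.6568, 0.055], [0.6493, 0.0036]] recv [[0.6331, -0.1368], [0.6282, -0.1791]]
[0.21632873 0.58580649 0.19059791] [-3.14025049e+00 -6.55534842e-06  2.78778540e+00] [-0.0613433   0.02380323  0.19250592] [ 0.21732567 -0.0674197  -0.97376801] 65.70646984690485 0.1
```

Run:
```python
from h import *
import pickle
print(solver.ik([.43,.235,.2],[np.pi,0,.128]),solver.ik([.43,.235,.2],[np.pi,0,-3.0]))
for n,p in [('tray',[.43,.225,.2]),('bench',[.54,-.065,.26]),('dim',[.385,-.165,.18])]:
    env.move_to(p,[np.pi,0,.128]); env.dwell(.2)
    ci=optics.camera_info('wrist'); im=optics.capture('wrist'); pickle.dump((ci,im),open(n+'.pkl','wb')); save('w_'+n,im,s=1.5)
print(readout.get_time_s(),readout.get_qpos())
```

```text
[ 4.75874216e-01  2.12799401e-01  1.91400026e+00 -4.44089210e-16
  1.01479299e+00  1.91867054e+00] [ 0.47587422  0.2127994   1.91400026  0.          1.01479299 -1.23651476]
4.5417 [-4.31666213e-01  1.31963429e-01  2.07130374e+00  4.95235956e-05
  9.37186965e-01  1.00973515e+00]
```

View pics/w_dim.png

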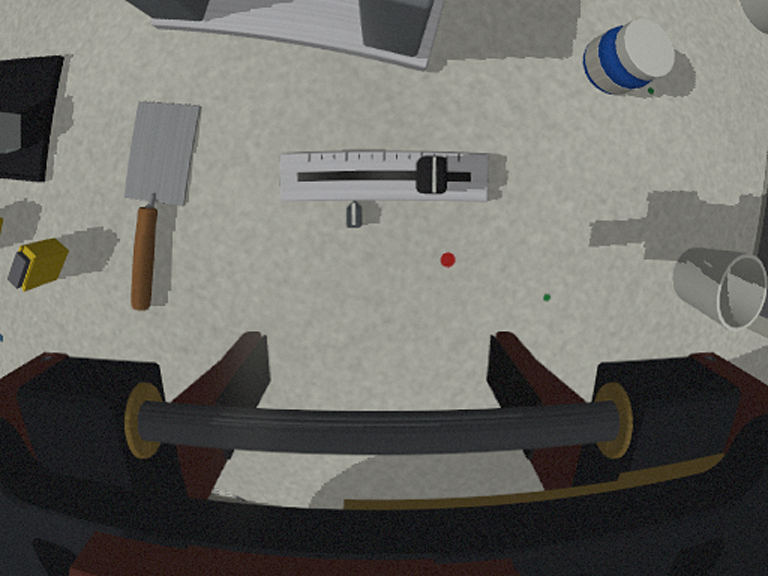

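View pics/w_tray.png

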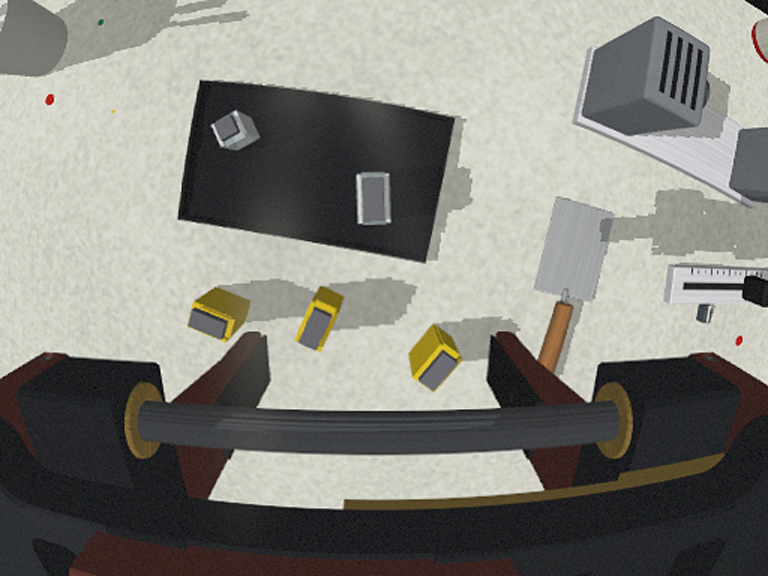

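View pics/w_bench.png

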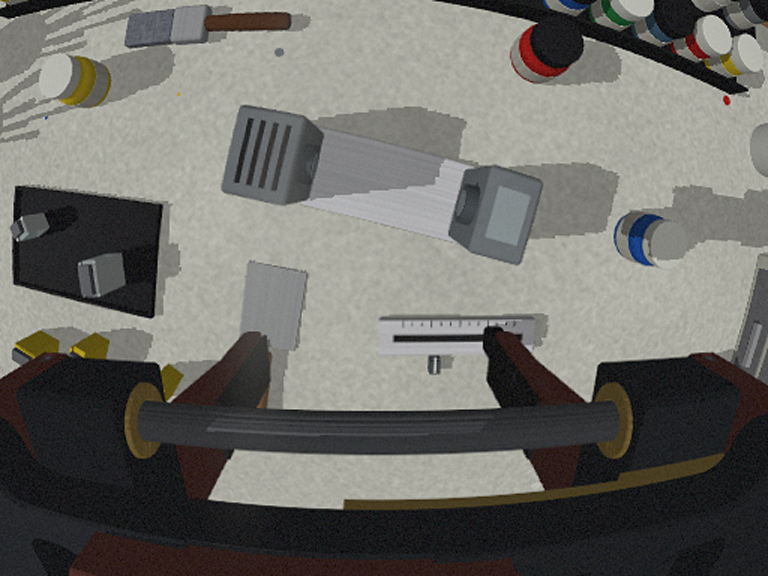

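Wrist views (1.5x pixels): grip line at about (434,175), pointer line at (354,215), housing from (280,153) to (488,200). The cell top rectangle spans (357,173) to (390,225). The lamp house top is at (222–302,105–203) and the receiver top at (465–543,166–264). I'll make one enlarged composite for finer reading.

Run:
```python
from h import *
import pickle
L=lambda n:pickle.load(open(n+'.pkl','rb'))[1]
Z=lambda im,x0,y0,w,h,s:cv2.resize(im[y0:y0+h,x0:x0+w],None,fx=s,fy=s,interpolation=cv2.INTER_CUBIC)
c=np.zeros((600,800,3),np.uint8)
def put(a,x,y): c[y:y+a.shape[0],x:x+a.shape[1]]=a
put(Z(L('bench'),145,65,225,115,3),0,0); put(Z(L('dim'),184,98,145,57,4),0,350); put(Z(L('tray'),230,108,40,50,5),590,350)
save('comp',c)
```

```text
(no output)
```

View pics/comp.png

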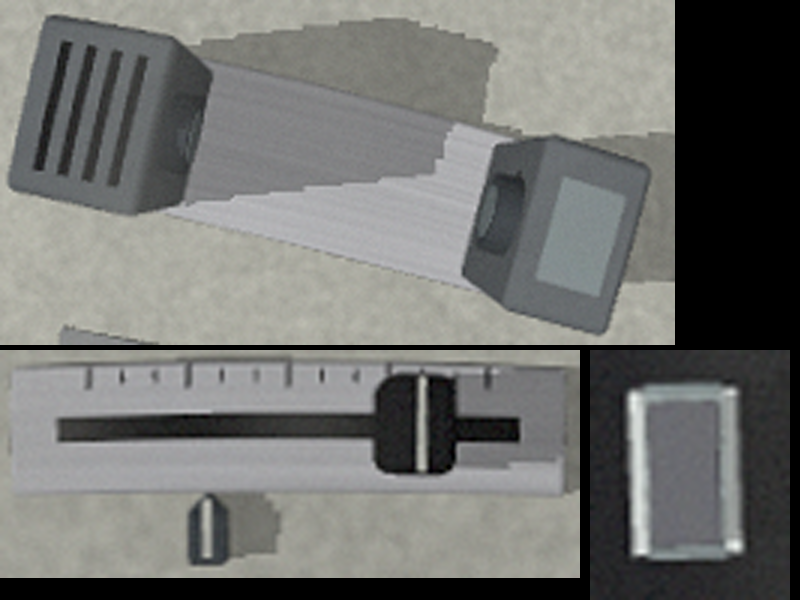

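```bash
cat > fit.py <<'E'
from h import *
import pickle
from scipy.optimize import least_squares
C=lambda n:pickle.load(open(n+'.pkl','rb'))[0]
def W(n,l,s,x0,y0,X,Y,z): return np.array([at_z(C(n),x0+(x-X+.5)/s-.5,y0+(y-Y+.5)/s-.5,z,True)[:2] for x,y in l])
b=lambda l,z:W('bench',l,3,145,65,0,0,z); d=lambda l,z:W('dim',l,4,184,98,0,350,z); t=lambda l,z:W('tray',l,5,230,108,590,350,z)
m=np.vstack([b([(172,38),(134,214),(553,138),(507,308)],.125),b([(212,70),(165,208),(497,140),(464,277)],.015)])
loc=np.array([(.035,.07),(-.035,.07),(.035,-.07),(-.035,-.07)]*2)
loc_e=b([(235,63),(515,130),(170,210),(470,288)],.015)
def R(a): return np.array([[np.cos(a),-np.sin(a)],[np.sin(a),np.cos(a)]])
def res(p):
    r=(m-p[:2])@R(p[2])-loc; e=((loc_e-p[:2])@R(p[2]))[:,0]-[.04,.04,-.04,-.04]; return np.r_[r.ravel(),e]
s=least_squares(res,[.61,-.06,-.1]); beam=s.x
dh=d([(12,368),(10,490),(565,495),(567,362)],.014)
ax=dh[0]+dh[1]-dh[2]-dh[3]; ax/=np.linalg.norm(ax)
ptr=d([(208,503),(206,560),(208,493)],.014); grip=d([(422,375),(422,472)],.0545)
ct=t([(628,388),(739,388),(742,553),(632,556)],.060); cc=t([(645,400),(720,400),(722,548),(650,548)],.068)
cx=ct[0]+ct[1]-ct[2]-ct[3]; cyaw=np.arctan2(cx[1],cx[0])
if __name__=='__main__':
    np.set_printoptions(precision=4,suppress=True)
    print('bench',beam); print(s.fun.reshape(-1,2)*1000)
    print('housing len',np.linalg.norm(dh[0]-dh[3]),np.linalg.norm(dh[1]-dh[2]),'w',np.linalg.norm(dh[0]-dh[1]),'axis',ax,'ctr',dh.mean(0))
    print('ptr',ptr,'grip',grip,'mid',grip.mean(0)); n=np.array([-ax[1],ax[0]])
    print('along: ptr',(ptr-dh.mean(0))@ax,'grip',(grip-dh.mean(0))@ax,'lat',(grip-dh.mean(0))@n,(ptr-dh.mean(0))@n)
    print('cell',ct.mean(0),cc.mean(0),cyaw,[np.linalg.norm(ct[i]-ct[i-1]) for i in range(4)])
    c2=cc[0]+cc[1]-cc[2]-cc[3]; print(np.arctan2(c2[1],c2[0]))
E
python3 fit.py
```

```text
bench [ 0.61   -0.0616 -0.1139]
[[-1.66    2.0938]
 [ 1.4549  0.7568]
 [-2.8946 -2.6947]
 [ 0.7384 -2.7373]
 [-0.7464  0.9357]
 [-2.252   7.7266]
 [ 0.1206 -2.1886]
 [-0.0471 -3.8923]
 [ 0.064   2.4868]
 [ 2.3282  0.4071]]
housing len 0.16821740031853114 0.16944690445017047 w 0.03747380818201439 axis [-0.1326  0.9912] ctr [ 0.4632 -0.1595]
ptr [[ 0.4361 -0.1384]
 [ 0.4188 -0.1399]
 [ 0.4391 -0.138 ]] grip [[ 0.4799 -0.1923]
 [ 0.454  -0.1959]] mid [ 0.4669 -0.1941]
along: ptr [0.0245 0.0253 0.0245] grip [-0.0347 -0.0348] lat [-0.0122  0.014 ] [0.0241 0.0414 0.021 ]
cell [0.4867 0.237 ] [0.4864 0.237 ] 0.14927398843492695 [np.float64(0.03768613669339919), np.float64(0.024534456018394456), np.float64(0.03698265822396451), np.float64(0.024603255394620972)]
0.15183858463705951
```

Run:
```python
from fit import *
yaw=np.arctan2(-ax[0],ax[1]); o=[np.pi,0,yaw]; g=grip.mean(0); c=dh.mean(0)
g=c+ax*((g-c)@ax)+0.5*((grip.mean(0)-c)-ax*((g-c)@ax))
tgt=g+ax*((ptr.mean(0)-g)@ax)
env.move_to([*g,.10],o); env.move_linear([*g,.024],.08,stop_force=15); env.close(); env.dwell(.2)
print('open',readout.get_opening(),readout.get_grip_force(),readout.get_tool_pos(),readout.get_wrist_force())
env.move_linear([*tgt,.024],.04); env.dwell(.3); print(tgt,readout.get_tool_pos(),readout.get_wrist_force())
env.open_gripper(); env.dwell(.2); env.move_linear([*tgt,.12],.1)
env.move_to([.385,-.14,.15],o); env.dwell(.3)
ci=optics.camera_info('wrist'); im=optics.capture('wrist'); pickle.dump((ci,im),open('dim2.pkl','wb')); save('dim2',im,(184,90,344,190),5)
print(readout.get_time_s())
```

```text
open 0.0008338360125214949 0.0 [ 0.46735649 -0.19399287  0.02398671] [0.18072183 0.4166938  0.22333387]
[ 0.45947079 -0.13503137] [ 0.45946584 -0.13510539  0.02399553] [-1.00986545 -0.20286746 -0.26821205]
13.1167
```

View pics/dim2.png

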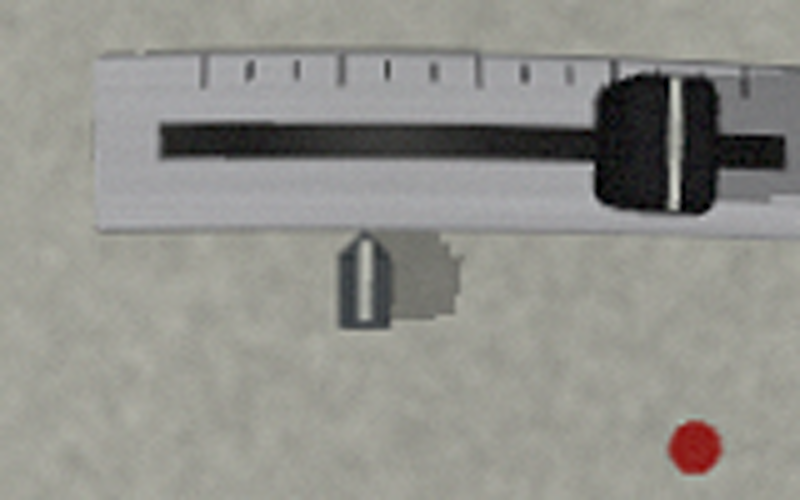

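The grip still sits at (675,145) and the pointer line is at (365,280), so the fingers closed on nothing. I'll check by numbers where the fingers really are.

Run:
```python
from fit import *
ci=pickle.load(open('dim2.pkl','rb'))[0]
f=lambda l,z:W('dim2',l,5,184,90,0,0,z)
print(f([(675,78),(675,210)],.0545),f([(365,240),(365,318)],.014))
p=readout.get_tool_pos(); r=readout.get_eef_rot(); print(p,r,readout.get_opening(),readout.get_grip_force())
ty=np.array([np.sin(r[2]),-np.cos(r[2]),0])
for s in(-.044,0,.044): print(proj(ci,p+s*ty,True)*1.5)
t0=readout.get_time_s(); env.close(); print('closed',readout.get_opening(),readout.get_grip_force(),readout.get_time_s()-t0)
im=optics.capture('wrist'); t0=readout.get_time_s(); env.open_gripper(); print(readout.get_opening(),readout.get_time_s()-t0)
im2=optics.capture('wrist')
df=np.abs(im.astype(int)-im2).sum(2)>60; ys,xs=np.nonzero(df); print(xs.min(),xs.max(),ys.min(),ys.max())
# fingertip extents: topmost changed pixel per column
for x in range(150,360,10):
    c=np.nonzero(df[:,x])[0]; print(x,c.min() if len(c) else None,end='; ')
```

```text
[[ 0.47975032 -0.19207353]
 [ 0.45406204 -0.19595759]] [[ 0.43726801 -0.13774567]
 [ 0.42011082 -0.14009181]]
[ 0.38538243 -0.13991399  0.14960311] [-3.14124503e+00  5.77957506e-04  1.33503503e-01] 0.0877808618748012 0.0
[283.69976118 335.01182707]
[378.55462241 335.64822948]
[473.36085989 335.0771126 ]
closed 0.0001906452936203562 0.0 1.3415999999999997
0.08767269654467998 1.375
2 511 16 383
150 235; 160 223; 170 221; 180 244; 190 245; 200 245; 210 245; 220 245; 230 245; 240 221; 250 224; 260 221; 270 235; 280 245; 290 245; 300 245; 310 245; 320 244; 330 222; 340 221; 350 231;
```

Run:
```python
from fit import *
yaw=np.arctan2(-ax[0],ax[1]); o=[np.pi,0,yaw]; g=grip.mean(0)
cs=optics.camera_info('scene'); ct_=optics.camera_info('top')
us=proj(cs,np.r_[g,.04]).astype(int); ut=proj(ct_,np.r_[g,.04]).astype(int)
tiles=[]
def snap():
    s=optics.capture('scene'); t=optics.capture('top'); w=optics.capture('wrist')
    tiles.append(np.vstack([cv2.resize(s[us[1]-34:us[1]+26,us[0]-40:us[0]+40],(400,300),interpolation=2),cv2.resize(w[150:306,130:338],(400,300),interpolation=2)]))
env.move_to([*g,.075],o); env.move_linear([*g,.024],.06); 
print(readout.get_opening(),readout.get_tool_pos(),readout.get_wrist_force()); snap()
env.close(); print(readout.get_opening(),readout.get_grip_force(),readout.get_tool_pos(),readout.get_wrist_force()); snap()
save('diag',np.hstack(tiles)); print(readout.get_time_s())
```

```text
0.08792668664817027 [ 0.46712363 -0.19417069  0.0241292 ] [-0.48825434 -0.16987591  0.69744397]
0.0006743967891777827 0.0 [ 0.46693183 -0.19408121  0.02399495] [-0.02523561 -0.92948858  0.06363137]
19.1333
```

View pics/diag.png

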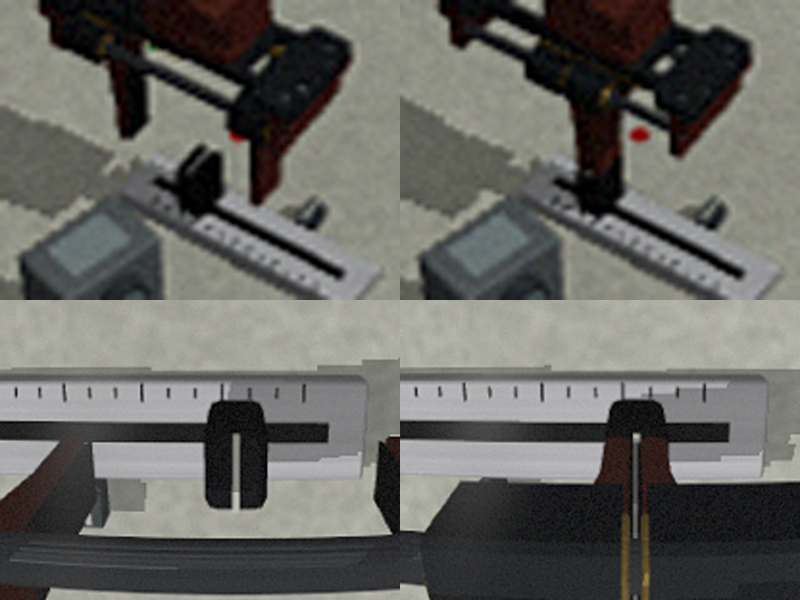

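The picture shows the fingertips closing just above the grip, so the real tips end roughly 30 mm short of the reported TCP. The fingertip spacing in the wrist images fits this too. A gentle touch down on the grip's top (54.5 mm) will measure the offset.

Run:
```python
from fit import *
p=readout.get_tool_pos()
hit=env.move_linear([p[0],p[1],.012],.02,stop_force=4)
q=readout.get_tool_pos(); print(hit,q,readout.get_wrist_force(),'offset',.0545-q[2])
env.move_linear([p[0],p[1],.045],.08); env.open_gripper(); print(readout.get_time_s())
```

```text
True [ 0.46704282 -0.19411526  0.02343502] [-1.85118215  0.76520068  5.73724979] offset 0.031064979283108606
21.1667
```

```bash
cat > meas.py <<'E'
from fit import *
OFF=.031
n=np.array([-ax[1],ax[0]]); c0=dh.mean(0)  # n points to robot side
def line(ci,im,a0,lat,z,half=.009):
    g=cv2.cvtColor(im,cv2.COLOR_RGB2GRAY).astype(np.float32); A=a0+np.arange(-half,half,.0003)
    pts=np.array([[proj(ci,np.r_[c0+ax*a+n*l,z],True) for a in A] for l in lat],np.float32)
    v=cv2.remap(g,pts[...,0],pts[...,1],cv2.INTER_LINEAR).mean(0)
    w=np.clip(v-(v.min()+.5*(v.max()-v.min())),0,None); return (A*w).sum()/w.sum(), v.min(), v.max()
lg=((grip.mean(0)-c0)@n)+np.linspace(-.008,.008,9); lp=np.linspace(.027,.037,6)
E
python3 - <<'E'
from meas import *
for k in('dim','dim2'):
    ci,im=pickle.load(open(k+'.pkl','rb')); print(k,line(ci,im,-.0348,lg,.0545),line(ci,im,.0247,lp,.014,.005))
ci,im=pickle.load(open('dim2.pkl','rb')); ap=line(ci,im,.0247,lp,.014,.005)[0]
yaw=np.arctan2(-ax[0],ax[1]); o=[np.pi,0,yaw]; g=grip.mean(0); h=g+ax*(ap-(g-c0)@ax)
env.move_linear([*g,.026-OFF],.08,stop_force=15); env.close(); env.dwell(.1)
print(readout.get_opening(),readout.get_grip_force(),readout.get_tool_pos(),readout.get_wrist_force())
if readout.get_opening()>.015:
    env.move_linear([*h,.026-OFF],.04); env.dwell(.2); print(h,readout.get_tool_pos(),readout.get_wrist_force())
    env.open_gripper(); env.move_linear([*h,.06],.12)
    env.move_to([.385,-.14,.15],o); env.dwell(.2)
    ci=optics.camera_info('wrist'); im=optics.capture('wrist'); pickle.dump((ci,im),open('dim3.pkl','wb'))
    print('after',line(ci,im,ap,lg,.0545),line(ci,im,ap,lp,.014,.005))
print(readout.get_time_s())
E
```

```text
dim (np.float64(-0.034577708811839365), np.float32(20.082357), np.float32(172.85948)) (np.float64(0.024992260050595214), np.float32(59.81087), np.float32(169.07617))
dim2 (np.float64(-0.03460545967404031), np.float32(17.901909), np.float32(170.18642)) (np.float64(0.025008576195524875), np.float32(63.76872), np.float32(169.10254))
0.019797217212358366 29.998274445533752 [ 0.46693235 -0.194109   -0.00502861] [-0.8644748   0.60416016  0.38886487]
[ 0.45899932 -0.13484408] [ 0.45910653 -0.13482073 -0.00499748] [ 2.14262003  2.48296409 -2.60525385]
after (np.float64(0.025561855527320074), np.float32(45.03125), np.float32(170.63477)) (np.float64(0.02506447075801165), np.float32(64.41732), np.float32(176.80339))
27.55
```

Run:
```python
from meas import *
i=[0,1,2,3]; 
def res2(p): return np.delete(res(p),[10,11])
b=least_squares(res2,beam).x; print('bench',b)
c=ct.mean(0); o=[np.pi,0,cyaw]
env.move_to([*c,.09],o); print(env.move_linear([*c,.032-OFF],.06,stop_force=10)); env.close(); env.dwell(.1)
op=readout.get_opening(); print(op,readout.get_grip_force(),readout.get_tool_pos(),readout.get_wrist_force())
if .02<op<.028:
    env.move_linear([*c,.06],.06); print(readout.get_opening(),readout.get_wrist_force())
    env.move_linear([*c,.19],.12)
    o2=[np.pi,0,np.pi/2+b[2]]
    env.move_linear([b[0],b[1],.19],.13,rot=o2); print(readout.get_opening(),readout.get_qpos())
    env.dwell(.2); ci=optics.camera_info('wrist'); im=optics.capture('wrist'); pickle.dump((ci,im),open('hold.pkl','wb'))
    im=optics.capture('top'); pickle.dump((optics.camera_info('top'),im),open('hold_top.pkl','wb'))
print(readout.get_time_s())
```

```text
bench [ 0.61004563 -0.06271375 -0.11193339]
False
0.02363369439094195 29.987290799617767 [0.48673143 0.23694946 0.00097683] [-0.12879415 -0.57983208 -0.02549054]
0.023969047881777346 [ 0.21265143 -0.00564945 -1.74418542]
0.02390057097755751 [-1.21433260e-01  4.07257975e-01  1.65813809e+00  5.89797967e-05
  1.07623723e+00 -9.68828896e-03]
37.0583
```

Run:
```python
from meas import *
b=np.array([0.61004563,-0.06271375,-0.11193339])
hit=env.move_linear([b[0],b[1],.0995-OFF],.06,stop_force=8); env.dwell(1.0)
print(hit,readout.get_opening(),readout.get_grip_force(),readout.get_tool_pos(),readout.get_eef_rot(),readout.get_wrist_force(),np.abs(readout.get_dq()).max(),readout.get_time_s())
# check: cell position by scene diff before/after along beam
ci=optics.camera_info('scene'); im=optics.capture('scene'); old=pickle.load(open('scene.pkl','rb'))[1]
d=np.abs(im.astype(int)-old).sum(2)>70
u=np.array([-np.sin(b[2]),np.cos(b[2])])
for z in(.0725,.1): print(z,[proj(ci,np.r_[b[:2]+u*s,z]).round(1).tolist() for s in(-.02,0,.02)])
x,y=proj(ci,np.r_[b[:2],.1]).astype(int)
for r in range(y-18,y+28,2): print(r,''.join('#' if k else '.' for k in d[r,x-35:x+36]))
print(x,y)
```

```text
False 0.023653538325733525 29.986625611782074 [ 0.61003995 -0.06274     0.06849411] [-3.14157639e+00  5.71192042e-06  1.45883851e+00] [ 0.12154166 -0.22180598 -1.87073985] 0.0016775099753232304 40.2333
0.0725 [[232.7, 193.6], [237.4, 197.9], [242.2, 202.2]]
0.1 [[232.3, 187.7], [237.1, 192.0], [242.0, 196.4]]
173 ..###########.#####...##############################..................#
175 .....##########...###...##########################...................##
177 ......#########....#####.###################.##........................
179 #.......######....##########################...........................
181 ........######....##########################...........................
183 ...#..#..####.......#...###################............................
185 .........#####...#####.....################............................
187 .........##############...#.############.##............................
189 .........##########...#...#############.###............................
191 ..........#########.......########.....####............................
193 ...........########......
[... 266 characters left out ...]
........
201 ####.....###########............#########..............................
203 ######....###########.............###..................................
205 .....###.....#####.....................................................
207 .......................................................................
209 .......................................................................
211 .......................................................................
213 .......................................................................
215 .......................................................................
217 .......................................................................
237 191
```

The cell's silhouette in the scene camera ends where it should (row about 203, centred near column 237), and the arm is still. I'm handing in.

```bash
python3 -c "
from rig import job; print(job.sign_off())"
```

```text
the job is handed in; nothing more can be done
None
```

I handed the job in at about 40 s, with the dimmer about 0.5 mm from the pointer by wrist-camera measurement and the long cell held by its frosted sides, still and aligned at my measured beam centre. The real fingertips sit about 31 mm short of the reported TCP, so my first two tries closed just above the dimmer grip; I measured the offset with a light touch on the grip's top and corrected for it.

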